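# Sweep the stock cubes off the pine board into the tray

## Robot

A 7-joint arm with a two-finger parallel gripper is mounted at the origin on the work surface. World frame = base frame: x ahead of the robot, y to its left, z up, the work surface at z = 0. Lengths are in m, angles in rad, forces in N, time in s.
With the tool pointing down it reaches from about 0.4 to 0.875 m from the base axis. Payload 19.3 kg.
Tool frame: the origin (TCP) lies at the very end of the fingers, on their centre line; the grasp point (between the pads) lies 19 mm behind it; z points along the fingers, y is the line along which they close (so a half turn about z gives the same grasp; the last joint's range is limited). The gripper opens to 85 mm and grips with 20 to 120 N. Pads are 22 mm wide; open, the fingers measure 114 mm over their backs; the gripper's body (76 mm by 85 mm) begins 54 mm behind the grasp point. The pads swing forward as they close: fully open they stand 13 mm farther back than shut.
Start: joints at [-1.295, 0.521, -0.036, 1.599, 0.021, 1.021, -0.113], TCP at [0.212, 0.588, 0.231] pointing down, gripper open.
Joint ranges: [-2.91, 2.91], [-0.3, 2.13], [-1.5, 1.42], [0.17, 2.43], [-1.26, 4.41], [0.16, 1.93], [-2.52, 2.52]. Speed limits (rad/s): [1.89, 1.89, 2.39, 2.39, 3.01, 3.01, 3.01].

## Interface

Orientations are given as [roll, pitch, yaw] about the fixed x, y, z axes, in that order (R = Rz(yaw) Ry(pitch) Rx(roll)).
In Python, from workcell import bot gives the robot as it stands.
- The arm moves only by the tool carry_out, never from a script. Its argument "rows" is a list that holds one entry, the list of rows, each a list of 4 numbers: the shift along the tool's x, y, z in m, then the turn about the tool's z in degrees. In form: [[[x, y, z, twist], ...]]. A call has 1 to 12 rows; each row is the pose to reach, as a shift and turn from the pose commanded when the call began, along the tool's axes at that moment; what a row does not reach only later rows make up. A row lasts 1/12 s, in which the tool goes at most 41.7 mm and 7.16 degrees, less where a joint would pass 70% of its speed; a pose out of reach is approached as far as the arm can. A call with a gripper value outside its range is refused whole. "grip" is the finger opening in m, from 0 to 0.0854, set as the call begins (left out, the last holds). The fingers move at their own pace and stop on an object; "grip_force" is the grip in N (left out, the last holds). Time passes only in rows, so rows that repeat a pose let the fingers close. It gives the time, the measured TCP pose, the force, the opening and the grip force at its end, in the units of the state.
- bot.observe(): the state, without advancing time (a new reading comes with each control period).
- bot.grab_frame(name): name is "side" or "top" or "wrist"; returns a dict with "pixels" (384x512x3 uint8, red, green, blue), "K" (3x3 intrinsics, pixels), "k1" (the pictures are not rectified: a ray, as slopes to the right and down, at radius r is drawn at 1 + k1 r^2 times it, then the intrinsics apply), "pose" (4x4, takes a point from camera to world coordinates). Camera axes: x right, y down, z forward; pixel columns grow to the right and rows downward; lengths in m; the calibration is good to about 2 mm. A picture is of the moment at which its call begins. There is no depth.
- bot.job_done(): hands the job in; it is judged then, once.
Trained networks look in a picture, given as the dict that the camera call returned (one of the last four; its "shot" number tells which), for a name from the list of things; names that differ only in an ending like _2 or _b are one class to them, and where a whole thing is asked for, a point or a joint stands for the part that bears it (a point fixed in the world has none). Each returns a list of dicts, best first, with "conf" (0 to 1); they miss things now and then, are a little off and sometimes report something else, mostly with a low value. They report only what shows in the picture. A call takes as long as a camera call. They do not tell look-alikes from the thing itself.
- bot.look_for(picture, label): "position" ([column, row] in pixels, amid what is visible of it).
- bot.regions_of(picture, label): "region" (384x512 bool, what is visible of it) and "position" ([column, row] in pixels, amid what is visible of it).
- bot.spot_point(picture, label): "position" ([column, row] in pixels: a listed point, or the origin of a listed thing).
The state is a dict: "clock": time; "qpos": joint angles; "qd": joint speeds; "joint_efforts": joint torques, N m; "position": TCP position; "tool_rot": TCP orientation; "force": force on the tool from outside, world axes, zero at the start; "moment": the same for the moment, N m; "grip_width": finger opening in m; "finger_force": force on a finger pad.
Only numpy, scipy, OpenCV 4.12 (cv2) and the standard library are available. Lean on these libraries where they do the work, as an engineer would, in place of code of your own. Each camera call takes 0.05 s, during which the arm holds its last target. There are 200 camera calls.

## Task

Four loose stock cubes have been left lying about on the pine board. Sweep them with the fingertips across the board and over its side edge, so that all four drop into the blue-rimmed white tray standing against that edge; push them only, never pick one up. Leave the sugar bowl, measuring cup, tin and teaspoon where they stand, and do not shove the tray out of its place.

Things in the scene. Friction and masses are not known exactly. Their poses are not given: they have to be found in the camera images.
- board: fixed pine board lying on the counter, 370 mm along its x, 360 mm along its y, 32 mm thick; origin at the centre of its underside, so its top is 32 mm above the origin (which is at counter height) and its side edges lie at y = +180 and -180 mm in its own frame. The tray stands against one of these side edges (either one); a flat green cutting board 12 mm thick lies on the counter at the other
- tray: loose white enamel tray with a blue rim, outside 200 mm along its x, 140 mm along its y, 26 mm high, walls and floor 3 mm, 0.6 kg; open on top; origin at the centre of its underside, on the counter. Its axes are parallel to the board's, its long side stands 2 mm from the board's edge and its rim is 6 mm below the board's top; it may sit up to 35 mm off the board's middle along x
- cube1: foil-wrapped stock cube, gold with a red band, 24 x 24 x 15 mm (15 mm is its own z, upright at the start), about 12 g, loose on the board; origin at its centre, 7.5 mm above the board top
- cube2: foil-wrapped stock cube, gold with a red band, 24 x 24 x 15 mm (15 mm is its own z, upright at the start), about 12 g, loose on the board; origin at its centre, 7.5 mm above the board top
- cube3: foil-wrapped stock cube, gold with a red band, 24 x 24 x 15 mm (15 mm is its own z, upright at the start), about 12 g, loose on the board; origin at its centre, 7.5 mm above the board top
- cube4: foil-wrapped stock cube, gold with a red band, 24 x 24 x 15 mm (15 mm is its own z, upright at the start), about 12 g, loose on the board; origin at its centre, 7.5 mm above the board top
- bowl: brown ceramic sugar bowl with its lid on, 88 mm across, 62 mm high to the knob, 0.3 kg; stands on the board; origin at the centre of its underside. Leave alone
- cup: orange plastic measuring cup, 74 mm across the rim, 58 mm high, with a handle towards its own +y reaching 70 mm from the axis, 60 g; stands on the board; origin at the centre of its underside. Leave alone
- tin: aluminium tin with a screw-top lid, 74 mm across, 50 mm high, 0.12 kg; stands on the board; origin at the centre of its underside. Leave alone
- spoon: steel teaspoon 140 mm long lying along its own x near the robot-side edge of the board, about 30 mm wide and 12 mm high, slender; origin half-way along it, at the board's top. its bowl is towards its own +x. Leave alone
Things that resemble listed ones, but are neither listed nor needed, are in the scene too. Leave any green or turquoise look-alike of the cube3 alone.

How it is judged:
At the end, for the whole second after the job is handed in: All four stock cubes lie at rest inside the tray (centre within its walls, no higher than 42 mm over its underside); the tray is within 20 mm of where it started and flat; bowl, cup, tin and spoon are within 15 mm of where they started, the first three upright (x of cube1 in the frame of tray between -0.092 and 0.092 m and y of cube1 in the frame of tray between -0.062 and 0.062 m and z of cube1 in the frame of tray between 0.005 and 0.042 m and linear speed of each of cube1, cube2, cube3, cube4 below 0.02 m/s and x of cube2 in the frame of tray between -0.092 and 0.092 m and y of cube2 in the frame of tray between -0.062 and 0.062 m and z of cube2 in the frame of tray between 0.005 and 0.042 m and x of cube3 in the frame of tray between -0.092 and 0.092 m and y of cube3 in the frame of tray between -0.062 and 0.062 m and z of cube3 in the frame of tray between 0.005 and 0.042 m and x of cube4 in the frame of tray between -0.092 and 0.092 m and y of cube4 in the frame of tray between -0.062 and 0.062 m and z of cube4 in the frame of tray between 0.005 and 0.042 m and distance of tray from where it was at the start of the episode below 0.02 m and angle between tray's own z axis and vertical below 0.05 rad and distance of each of bowl, cup, tin, spoon from where it was at the start of the episode below 0.015 m and angle between each of bowl, cup, tin's own z axis and vertical below 0.15 rad); the robot touches nothing.
It fails at once if a stock cube is lifted (its centre more than 28 mm above the board's top) (height (world z) of any of cube1, cube2, cube3, cube4 above 0.06 m).
It fails at once if the bowl, cup, tin or spoon is pushed more than 15 mm, or one of the first three tipped (distance of any of bowl, cup, tin, spoon from where it was at the start of the episode above 0.015 m or angle between any of bowl, cup, tin's own z axis and vertical above 0.3 rad).
It fails at once if the tray is shoved more than 20 mm (distance of tray from where it was at the start of the episode above 0.02 m).
It also fails if it takes over 72 s, if anything falls off the work surface, if the arm or the gripper's body presses on something with over 40 N, if the wrist force passes 120 N, or if a joint passes its speed limit or range.

## Working session

There is one attempt and no reset: what is moved stays moved. The work goes in short steps, Python scripts to look and compute and a tool call to move; the robot and the scene stay as the last step left them, time stands still between calls to the robot, and variables do not carry over. Pictures are saved under pics/ and viewed, at most 10 in all, crops included, and the job is handed in when it is done.

Besides the shell and the picture viewer there is one more tool, called as name(argument=value, ...), one argument or row to a line, values as JSON. carry_out: Moves the arm, as the interface text tells. Its arguments: {"type":"object","properties":{"rows":{"type":"array","items":{"type":"array","items":{"type":"array","items":{"type":"number"}}}},"grip":{"type":"number"},"grip_force":{"type":"number"}},"required":["rows"]}

```bash
mkdir -p pics
cat > h.py <<'E'
import numpy as np, cv2
from workcell import bot
def ray(p,uv):
    K=np.array(p["K"]);T=np.array(p["pose"]);d=np.array([(uv[0]-K[0,2])/K[0,0],(uv[1]-K[1,2])/K[1,1]])
    s=d.copy()
    for _ in range(20): s=d/(1+p["k1"]*(s@s))
    v=T[:3,:3]@np.array([s[0],s[1],1.]);return T[:3,3],v
def at(p,uv,z):
    o,v=ray(p,uv);return o+v*(z-o[2])/v[2]
def tri(p,a,q,b):
    o1,v1=ray(p,a);o2,v2=ray(q,b);A=np.stack([v1,-v2],1);t=np.linalg.lstsq(A,o2-o1,rcond=None)[0]
    x,y=o1+v1*t[0],o2+v2*t[1];return (x+y)/2,np.linalg.norm(x-y)
def proj(p,X):
    T=np.array(p["pose"]);c=T[:3,:3].T@(np.array(X)-T[:3,3]);s=c[:2]/c[2];s=s*(1+p["k1"]*(s@s));K=np.array(p["K"]);return K[:2,:2]@s+K[:2,2]
def save(p,n): cv2.imwrite("pics/"+n,p["pixels"][...,::-1])
E
python3 - <<'E'
from h import *
s=bot.observe();print(s["position"],s["tool_rot"],s["clock"])
np.set_printoptions(precision=3,suppress=True)
P={}
for n in("top","side"):
    p=bot.grab_frame(n);save(p,n+"0.png");P[n]=p;print(n,np.array(p["pose"])[:3,3])
    for l,z in(("cube1",.0395),("bowl",.06),("cup",.06),("tin",.06),("spoon",.036),("tray",.0),("board",0)):
        for f in ("look_for","spot_point"):
            print(n,l,f,[(np.round(d["position"]).astype(int).tolist(),round(d["conf"],2),at(p,d["position"],z if f=="look_for" else {"cube1":.0395,"tray":0,"board":0}.get(l,.032))[:2].round(3).tolist()) for d in getattr(bot,f)(p,l)])
E
```

```text
[0.21174878 0.5876845  0.23072105] [-3.14045301e+00  5.61871102e-05  2.79580809e+00] 0.0
top [0.497 0.01  0.86 ]
top cube1 look_for [([326, 106], 0.63, [0.804, -0.165]), ([200, 199], 0.44, [0.595, 0.127])]
top cube1 spot_point [([285, 195], 0.69, [0.599, -0.064]), ([302, 238], 0.66, [0.502, -0.096]), ([201, 198], 0.6, [0.596, 0.126]), ([219, 222], 0.54, [0.542, 0.086]), ([295, 104], 0.47, [0.811, -0.093]), ([329, 106], 0.46, [0.803, -0.173]), ([349, 131], 0.4, [0.742, -0.216])]
top bowl look_for [([276, 276], 0.94, [0.423, -0.036])]
top bowl spot_point [([276, 274], 0.75, [0.425, -0.036])]
top cup look_for [([290, 149], 0.95, [0.7, -0.077])]
top cup spot_point [([289, 153], 0.73, [0.697, -0.077]), ([299, 238], 0.44, [0.502, -0.091])]
top tin look_for [([210, 147], 0.59, [0.708, 0.103]), ([290, 146], 0.5, [0.706, -0.076])]
top tin spot_point [([211, 150], 0.7, [0.709, 0.103])]
top spoon look_for [([207, 149], 0.64, [0.711, 0.112])]
top spoon spot_point [([202, 273], 0.67, [0.431, 0.126])]
top tray look_for [([138, 198], 0.55, [0.605, 0.28])]
top tray spot_point [([139, 196], 0.84, [0.
[... 871 characters left out ...]
_for [([314, 216], 0.6, [0.7, -0.066]), ([210, 192], 0.36, [0.537, 0.065])]
side cup spot_point [([312, 224], 0.57, [0.701, -0.059])]
side tin look_for [([282, 164], 0.76, [0.703, 0.095])]
side tin spot_point [([281, 172], 0.56, [0.705, 0.102])]
side spoon look_for [([150, 189], 0.62, [0.428, 0.142])]
side spoon spot_point [([149, 193], 0.63, [0.424, 0.135]), ([263, 240], 0.46, [0.6, -0.064])]
side tray look_for [([217, 143], 0.78, [0.614, 0.302]), ([217, 263], 0.29, [0.513, -0.061])]
side tray spot_point [([220, 148], 0.55, [0.613, 0.276])]
side board look_for [([229, 240], 0.59, [0.548, -0.018]), ([210, 192], 0.47, [0.549, 0.127])]
side board spot_point [([233, 224], 0.85, [0.568, 0.019])]
```

Run:
```python
import cv2
i=cv2.imread("pics/top0.png")[70:330,90:390];cv2.imwrite("pics/t0c.png",cv2.resize(i,(690,598),interpolation=cv2.INTER_CUBIC))
```

```text
(no output)
```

View pics/t0c.png

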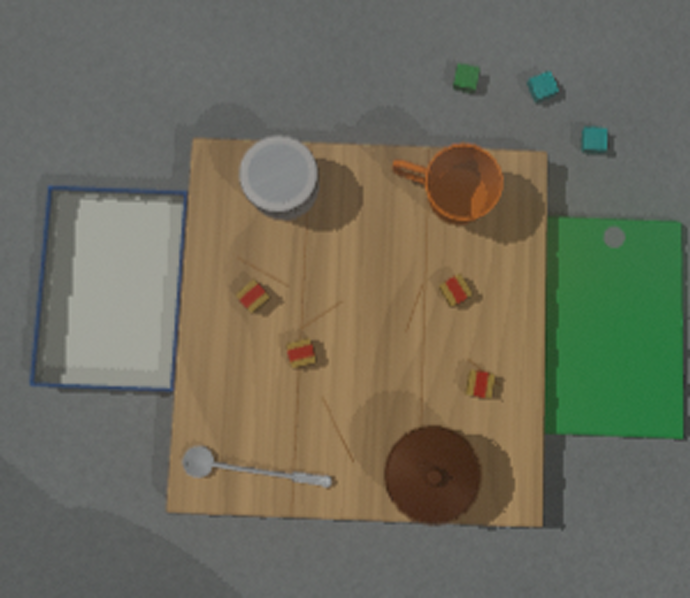

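View pics/side0.png

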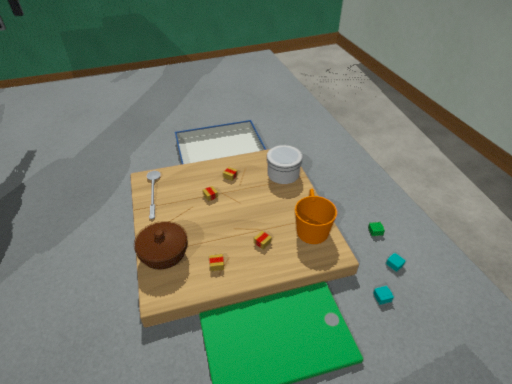

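The four red and gold cubes sit at crop pixels (254,297), (301,352), (455,290) and (482,384), and these fit the description. The green and turquoise look-alikes at (467,77), (543,86) and (595,139) are off the board, so I'll leave them alone. The tray is at the +y edge. Next I'll get precise positions by triangulating the red bands.

```bash
cat >> h.py <<'E'
def reds(p):
    h=cv2.cvtColor(p["pixels"],cv2.COLOR_RGB2HSV);m=(((h[...,0]<5)|(h[...,0]>174))&(h[...,1]>170)&(h[...,2]>110)).astype(np.uint8)
    n,_,st,c=cv2.connectedComponentsWithStats(m);return [c[i] for i in range(1,n) if st[i,4]>12]
E
python3 - <<'E'
from h import *
np.set_printoptions(precision=4,suppress=True)
t=bot.grab_frame("top");s=bot.grab_frame("side")
R=reds(s);print(len(R))
for a in reds(t):
    r=min((tri(t,a,s,b)+(b,) for b in R),key=lambda k:k[1]);print(a,r[0],"err",round(r[1],4),at(t,a,.047)[:2],at(s,r[2],.047)[:2])
f=690/300
for nm,c,z in [("board TL",(190,140),.032),("BL",(168,512),.032),("BR",(542,527),.032),("TR",(548,152),.032),("trayTL",(49,187),.026),("TR",(187,191),.026),("BL",(32,385),.026),("BR",(172,390),.026),("tin",(279,174),.082),("cup",(464,183),.09),("handle",(394,165),.085),("spoonL",(183,460),.036),("spoonR",(330,481),.036)]:
    print(nm,at(t,(c[0]/f+90,c[1]/f+70),z)[:2])
E
```

```text
4
[287.9474 196.1579] [ 0.5949 -0.0691  0.0425] err 0.0005 [ 0.5946 -0.0687] [ 0.5933 -0.0726]
[199.3889 197.8333] [0.5979 0.1282 0.0458] err 0.0033 [0.5961 0.1283] [0.5991 0.1266]
[220.3    222.9667] [0.5404 0.0826 0.0449] err 0.0023 [0.5391 0.0826] [0.5411 0.0802]
[298.5405 236.5676] [ 0.5056 -0.0886  0.0468] err 0.0015 [ 0.5048 -0.0884] [ 0.5063 -0.0888]
board TL [0.756  0.1914]
BL [0.3914 0.2112]
BR [ 0.368  -0.1435]
TR [ 0.734  -0.1689]
trayTL [0.7127 0.3344]
TR [0.7049 0.1956]
BL [0.515 0.346]
BR [0.5064 0.2096]
tin [0.7051 0.0965]
cup [ 0.6898 -0.0766]
handle [ 0.7101 -0.012 ]
spoonL [0.4398 0.1963]
spoonR [0.4164 0.0565]
```

carry_out(
  rows=[
    [[-0.034,-0.022,0,6],[-0.068,-0.043,0,12],[-0.1,-0.065,0,18],[-0.135,-0.086,0.01,24],[-0.17,-0.108,0.02,30],[-0.2,-0.13,0.03,36],[-0.235,-0.15,0.04,42],[-0.27,-0.172,0.05,48],[-0.3,-0.195,0.06,54],[-0.335,-0.215,0.07,60],[-0.37,-0.237,0.08,66],[-0.4,-0.257,0.08,70.2]],
  ],
  grip=0.018,
)

```text
clock: 2.6
position: [0.5017, 0.2084, 0.15]
tool_rot: [-3.141, 0.001, 1.565]
force: [-0.1, 0.8, -0.2]
grip_width: 0.0181
finger_force: 0.0
```

carry_out(
  rows=[
    [[-0.03,0.024,0,0],[-0.06,0.048,0,0],[-0.09,0.072,0,0],[-0.122,0.096,0,0],[-0.122,0.096,0.03,0],[-0.122,0.096,0.06,0],[-0.122,0.096,0.09,0],[-0.122,0.096,0.105,0],[-0.122,0.096,0.112,0],[-0.122,0.096,0.112,0]],
  ],
)

```text
clock: 3.43
position: [0.5964, 0.0884, 0.0381]
tool_rot: [-3.14, 0.001, 1.571]
force: [-0.3, -0.5, 0.2]
grip_width: 0.0176
finger_force: 0.0
```

Now I'll sweep A (+y, to about y=0.222).

carry_out(
  rows=[
    [[0.01,0,0,0],[0.02,0,0,0],[0.033,0,0,0],[0.046,0,0,0],[0.059,0,0,0],[0.072,0,0,0],[0.085,0,0,0],[0.098,0,0,0],[0.11,0,0,0],[0.122,0,0,0],[0.134,0,0,0],[0.134,0,0,0]],
  ],
)

```text
clock: 4.43
position: [0.5967, 0.2259, 0.0391]
tool_rot: [-3.141, -0.001, 1.573]
force: [-0.3, 0.3, 0.2]
grip_width: 0.0183
finger_force: 0.0
```

Run:
```python
from h import *
np.set_printoptions(precision=3,suppress=True)
t=bot.grab_frame("top");s=bot.grab_frame("side")
a=t["pixels"][70:330,90:350];b=s["pixels"][110:370,100:360]
cv2.imwrite("pics/s1.png",cv2.resize(np.hstack([a,b])[...,::-1],(800,400)))
for p in(t,s):print([at(p,c,.047)[:2] for c in reds(p)])
print(bot.observe()["position"])
```

```text
[array([ 0.598, -0.067])]
[array([0.582, 0.195]), array([0.541, 0.077]), array([ 0.593, -0.073]), array([ 0.506, -0.089])]
[0.597 0.223 0.039]
```

View pics/s1.png

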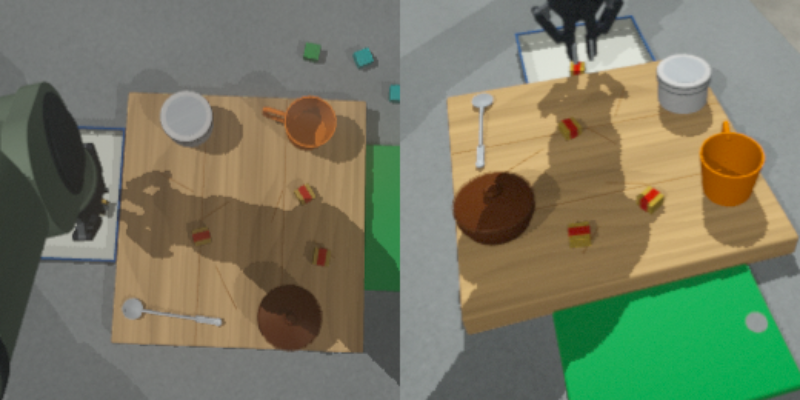

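carry_out(
  rows=[
    [[0,0,-0.02,0],[0,0,-0.045,0],[-0.035,-0.012,-0.05,0],[-0.075,-0.024,-0.05,0],[-0.112,-0.036,-0.05,0],[-0.15,-0.048,-0.05,0],[-0.181,-0.057,-0.05,0],[-0.181,-0.057,-0.05,0],[-0.181,-0.057,-0.03,0],[-0.181,-0.057,-0.01,0],[-0.181,-0.057,0,0],[-0.181,-0.057,0,0]],
  ],
)

```text
clock: 5.53
position: [0.5389, 0.041, 0.0376]
tool_rot: [-3.139, 0.001, 1.57]
force: [-0.2, -0.2, -0.1]
grip_width: 0.018
finger_force: 0.0
```

Run:
```python
from h import *
np.set_printoptions(precision=3,suppress=True)
t=bot.grab_frame("top");s=bot.grab_frame("side")
a=t["pixels"][150:250,90:190];b=s["pixels"][110:210,160:260]
cv2.imwrite("pics/s2.png",cv2.resize(np.hstack([a,b])[...,::-1],(800,400)))
for p in(t,s):print([(at(p,c,.047)[:2],at(p,c,.018)[:2]) for c in reds(p)])
print(bot.observe()["position"])
```

```text
[(array([ 0.595, -0.068]), array([ 0.599, -0.071]))]
[(array([0.542, 0.077]), array([0.548, 0.108])), (array([ 0.593, -0.073]), array([ 0.602, -0.05 ])), (array([ 0.506, -0.089]), array([ 0.51 , -0.067]))]
[0.54  0.041 0.04 ]
```

View pics/s2.png

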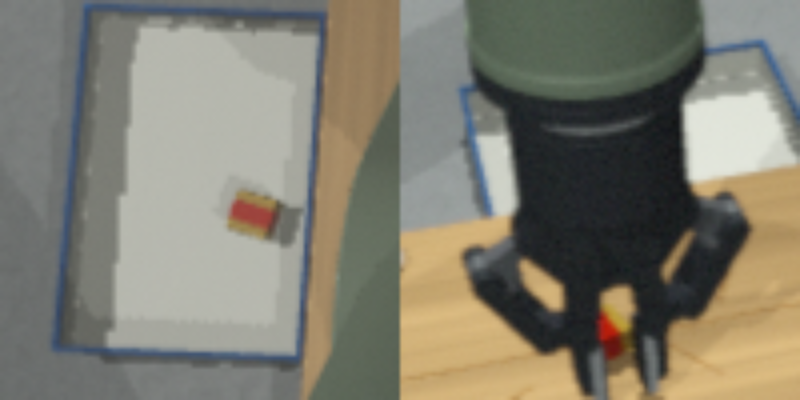

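A lies flat in the tray, and B sits between the fingers. Sweeping B now.

carry_out(
  rows=[
    [[0.012,0,0,0],[0.025,0,0,0],[0.04,0,0,0],[0.056,0.002,0,0],[0.073,0.004,0,0],[0.09,0.005,0,0],[0.107,0.006,0,0],[0.124,0.007,0,0],[0.141,0.008,0,0],[0.156,0.008,0,0],[0.17,0.008,0,0],[0.183,0.008,0,0]],
  ],
)

```text
clock: 6.63
position: [0.5481, 0.2266, 0.04]
tool_rot: [3.141, -0.001, 1.571]
force: [0.5, -0.7, -0.3]
grip_width: 0.0178
finger_force: 0.0
```

carry_out(
  rows=[
    [[0,0,0,0],[0,0,-0.02,0],[0,0,-0.05,0],[-0.035,0.005,-0.06,0],[-0.075,0.01,-0.06,0],[-0.115,0.02,-0.06,0],[-0.155,0.03,-0.06,0],[-0.195,0.04,-0.06,0],[-0.235,0.045,-0.06,0],[-0.275,0.049,-0.06,0],[-0.31,0.049,-0.06,0],[-0.333,0.049,-0.06,0]],
  ],
)

```text
clock: 7.63
position: [0.5964, -0.1132, 0.0997]
tool_rot: [3.141, 0.002, 1.567]
force: [-0.2, 0.9, 0.5]
grip_width: 0.0178
finger_force: 0.0
```

Run:
```python
from h import *
np.set_printoptions(precision=3,suppress=True)
t=bot.grab_frame("top");s=bot.grab_frame("side")
a=t["pixels"][150:250,90:190];b=s["pixels"][110:310,140:340]
cv2.imwrite("pics/s3.png",np.hstack([cv2.resize(a,(400,400)),cv2.resize(b,(400,400))])[...,::-1])
for p in(t,s):print([(at(p,c,.047)[:2],at(p,c,.018)[:2]) for c in reds(p)])
print(bot.observe()["position"])
```

```text
[(array([ 0.596, -0.068]), array([ 0.599, -0.071]))]
[(array([0.582, 0.198]), array([0.59 , 0.236])), (array([ 0.589, -0.076]), array([ 0.597, -0.053])), (array([ 0.506, -0.089]), array([ 0.51 , -0.067]))]
[ 0.596 -0.114  0.1  ]
```

View pics/s3.png

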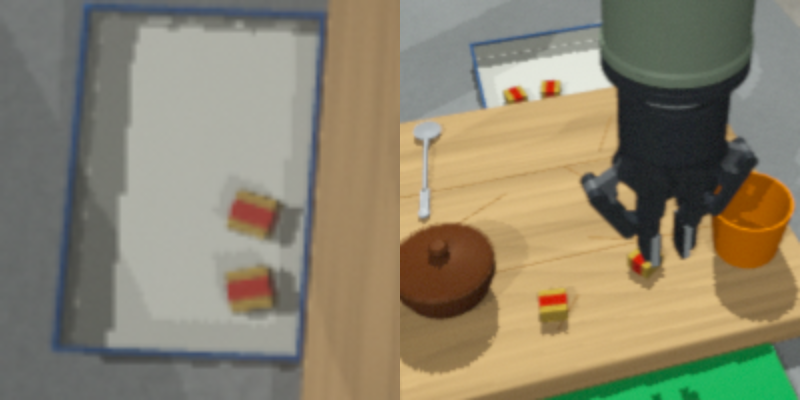

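A and B are both flat in the tray. Next I'll descend behind C, staying clear of the cup, and sweep it.

carry_out(
  rows=[
    [[0,-0.006,0.02,0],[0,-0.006,0.04,0],[0,-0.006,0.055,0],[0,-0.006,0.0605,0],[0,-0.006,0.0605,0],[0.012,-0.006,0.0605,0],[0.024,-0.006,0.0605,0],[0.038,-0.006,0.0605,0],[0.053,-0.005,0.0605,0],[0.068,-0.004,0.0605,0],[0.083,-0.002,0.0605,0],[0.098,0,0.0605,0]],
  ],
)

```text
clock: 8.73
position: [0.5974, -0.0079, 0.0399]
tool_rot: [3.14, -0.001, 1.572]
force: [0.5, -0.9, 0.5]
grip_width: 0.0179
finger_force: 0.0
```

carry_out(
  rows=[
    [[0.016,0.002,0,0],[0.034,0.005,0,0],[0.052,0.008,0,0],[0.07,0.011,0,0],[0.088,0.014,0,0],[0.106,0.017,0,0],[0.124,0.02,0,0],[0.142,0.023,0,0],[0.16,0.026,0,0],[0.18,0.029,0,0],[0.2,0.03,0,0],[0.22,0.03,0,0]],
  ],
)

```text
clock: 9.73
position: [0.6269, 0.2126, 0.0399]
tool_rot: [3.141, -0.001, 1.572]
force: [0.4, 0.9, -0.0]
grip_width: 0.0175
finger_force: 0.0
```

Run:
```python
from h import *
np.set_printoptions(precision=3,suppress=True)
t=bot.grab_frame("top");s=bot.grab_frame("side")
a=t["pixels"][70:330,90:350];b=s["pixels"][110:310,140:340]
cv2.imwrite("pics/s4.png",np.hstack([cv2.resize(a,(400,400)),cv2.resize(b,(400,400))])[...,::-1])
for p in(t,s):print([(at(p,c,.047)[:2],at(p,c,.018)[:2]) for c in reds(p)])
print(bot.observe()["position"])
```

```text
[(array([0.546, 0.234]), array([0.548, 0.242]))]
[(array([0.63 , 0.197]), array([0.64 , 0.235])), (array([ 0.507, -0.089]), array([ 0.511, -0.067]))]
[0.626 0.216 0.04 ]
```

View pics/s4.png

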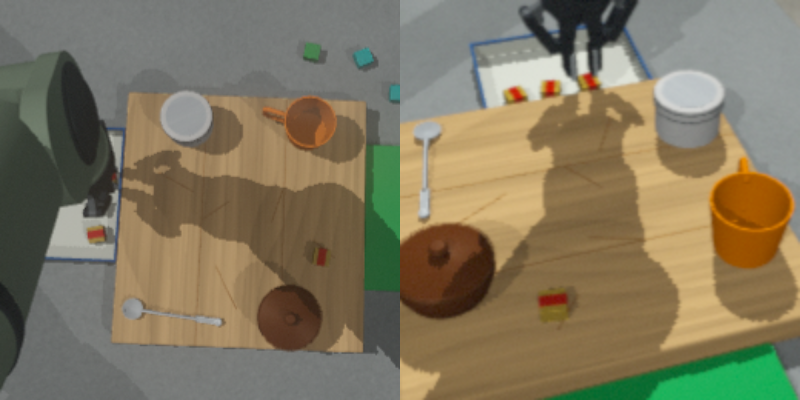

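Three are in. Moving behind D.

carry_out(
  rows=[
    [[0,0,-0.03,0],[0,0,-0.065,0],[-0.034,-0.011,-0.07,0],[-0.07,-0.024,-0.07,0],[-0.107,-0.036,-0.07,0],[-0.143,-0.048,-0.07,0],[-0.18,-0.061,-0.07,0],[-0.217,-0.074,-0.07,0],[-0.254,-0.087,-0.07,0],[-0.29,-0.1,-0.07,0],[-0.325,-0.111,-0.07,0],[-0.347,-0.118,-0.07,0]],
  ],
)

```text
clock: 10.83
position: [0.5076, -0.1402, 0.1099]
tool_rot: [3.141, 0.001, 1.568]
force: [-0.5, -0.1, -0.6]
grip_width: 0.0181
finger_force: 0.0
```

carry_out(
  rows=[
    [[0,0,0.0,0],[0,0,0.025,0],[0,0,0.05,0],[0,0,0.065,0],[0,0,0.0705,0],[0,0,0.0705,0]],
  ],
)

```text
clock: 11.33
position: [0.5087, -0.1365, 0.0379]
tool_rot: [-3.14, -0.0, 1.571]
force: [-0.5, 0.7, 0.0]
grip_width: 0.0178
finger_force: 0.0
```

carry_out(
  rows=[
    [[0.012,0,0,0],[0.024,0,0,0],[0.038,0.001,0,0],[0.053,0.003,0,0],[0.068,0.006,0,0],[0.083,0.009,0,0],[0.098,0.012,0,0],[0.113,0.015,0,0],[0.128,0.018,0,0],[0.143,0.021,0,0],[0.158,0.024,0,0],[0.173,0.027,0,0]],
  ],
)

```text
clock: 12.33
position: [0.5363, 0.0382, 0.0394]
tool_rot: [3.14, -0.001, 1.572]
force: [0.5, -1.1, -0.2]
grip_width: 0.0179
finger_force: 0.1
```

carry_out(
  rows=[
    [[0.016,0.003,0,0],[0.033,0.006,0,0],[0.05,0.009,0,0],[0.068,0.012,0,0],[0.086,0.015,0,0],[0.105,0.018,0,0],[0.125,0.021,0,0],[0.146,0.024,0,0],[0.168,0.027,0,0],[0.19,0.029,0,0],[0.19,0.029,0,0],[0.19,0.029,-0.03,0]],
  ],
)

```text
clock: 13.33
position: [0.5618, 0.2281, 0.0654]
tool_rot: [-3.136, 0.002, 1.574]
force: [0.4, -0.9, -0.2]
grip_width: 0.0181
finger_force: 0.0
```

carry_out(
  rows=[
    [[0,0,-0.03,0],[-0.02,0,-0.06,0],[-0.06,0,-0.08,0],[-0.1,0,-0.08,0],[-0.14,0,-0.08,0],[-0.18,0,-0.08,0],[-0.22,0,-0.08,0],[-0.26,0,-0.08,0],[-0.26,0,-0.08,0]],
  ],
)

```text
clock: 14.08
position: [0.5643, -0.0419, 0.1499]
tool_rot: [3.14, 0.003, 1.563]
force: [-0.0, -0.9, -0.3]
grip_width: 0.018
finger_force: 0.0
```

Run:
```python
from h import *
np.set_printoptions(precision=3,suppress=True)
t=bot.grab_frame("top");s=bot.grab_frame("side")
a=t["pixels"][150:250,90:190];b=s["pixels"][100:300,130:330]
cv2.imwrite("pics/s5.png",np.hstack([cv2.resize(a,(400,400)),cv2.resize(b,(400,400))])[...,::-1])
for p in(t,s):
    print([at(p,c,.018)[:2] for c in reds(p)])
for l in("tray","tin","cup","bowl","spoon"): print(l,[at(t,d["position"],0 if l=="tray" else .032)[:2] for d in bot.spot_point(t,l)[:1]])
```

```text
[]
[]
tray [array([0.604, 0.274])]
tin [array([0.705, 0.098])]
cup []
bowl [array([0.554, 0.025])]
spoon [array([0.429, 0.129])]
```

View pics/s5.png

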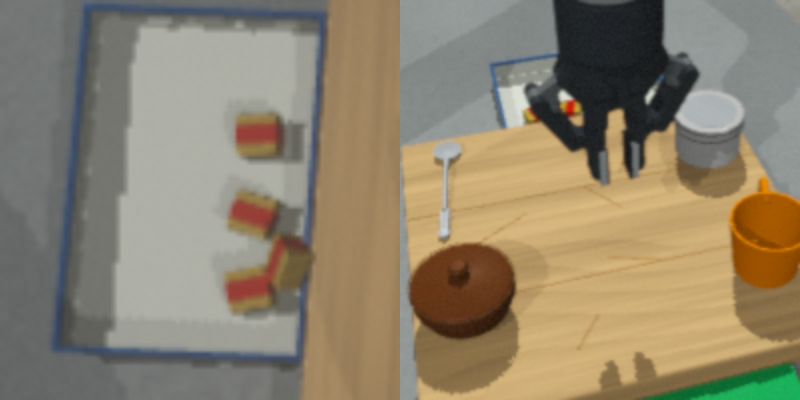

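Run:
```python
from h import *
np.set_printoptions(precision=4,suppress=True)
t=bot.grab_frame("top")
f=lambda c:(90+c[0]/4,150+c[1]/4)
P=[at(t,f(c),.026)[:2] for c in [(86,7),(325,14),(299,357),(56,350)]]
c=sum(P)/4;ex=(P[0]+P[1]-P[2]-P[3]);ex/=np.linalg.norm(ex);ey=np.array([-ex[1],ex[0]])
print("sizes",np.linalg.norm(P[0]-P[1]),np.linalg.norm(P[1]-P[2]),c,ex)
for z in(.015,.02,.025):
  for q in[(290,264),(250,290),(254,213),(257,135)]:
    d=at(t,f(q),z)[:2]-c;print(z,q,d@ex,d@ey,at(t,f(q),z)[:2])
g=t["pixels"][190:230,140:180]
cv2.imwrite("pics/s6.png",cv2.resize(g,(480,480),interpolation=cv2.INTER_CUBIC)[...,::-1])
```

```text
sizes 0.13840761737184237 0.19722507773098322 [0.6093 0.2713] [ 0.9979 -0.0655]
0.015 (290, 264) -0.045390933077617185 -0.05661396337137199 [0.5603 0.2178]
0.015 (250, 290) -0.06112144376935002 -0.03484650790343474 [0.546  0.2405]
0.015 (254, 213) -0.016863621127309554 -0.03379491530228792 [0.5903 0.2387]
0.015 (257, 135) 0.02858373285810245 -0.03211377761385724 [0.6357 0.2374]
0.02 (290, 264) -0.04568658546064535 -0.0578675347414479 [0.5599 0.2165]
0.02 (250, 290) -0.061323998494806055 -0.03622890529544235 [0.5458 0.2391]
0.02 (254, 213) -0.017328106294692218 -0.035183536319822094 [0.5897 0.2373]
0.02 (257, 135) 0.027850277262371565 -0.03351234808464923 [0.6349 0.236 ]
0.025 (290, 264) -0.045982237843673515 -0.05912110611152378 [0.5596 0.2153]
0.025 (250, 290) -0.061526553220262105 -0.03761130268744998 [0.5455 0.2378]
0.025 (254, 213) -0.01779259146207477 -0.0365721573373563 [0.5892 0.2359]
0.025 (257, 135) 0.02711682166664068 -0.03491091855544125 [0.6341 0.2347]
```

View pics/s6.png

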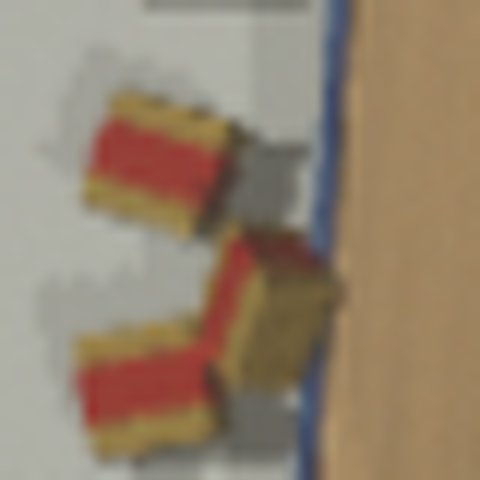

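D has dropped in but leans on the near wall. Its centre is about 4 mm inside the limit. I'll try a harmless grazing pass with closed fingers just above board height to tip it inward.

carry_out(
  rows=[
    [[0.04,-0.003,0,0],[0.08,-0.003,0,0],[0.12,-0.003,0,0],[0.16,-0.003,0.02,0],[0.19,-0.003,0.05,0],[0.2,-0.003,0.08,0],[0.2,-0.003,0.1,0],[0.2,-0.003,0.11,0],[0.2,-0.003,0.1135,0],[0.2,-0.003,0.1135,0]],
  ],
  grip=0.0,
)

```text
clock: 15.32
position: [0.5621, 0.165, 0.0348]
tool_rot: [-3.141, 0.001, 1.57]
force: [0.3, -0.0, 0.0]
grip_width: -0.0001
finger_force: 0.0
```

carry_out(
  rows=[
    [[0.006,0,0,0],[0.012,0,0,0],[0.018,0,0,0],[0.024,0,0,0],[0.03,0,0,0],[0.036,0,0,0],[0.042,0,0,0],[0.048,0,0,0],[0.054,0,0,0],[0.06,0,0,0],[0.066,0,0,0],[0.066,0,0,0]],
  ],
)

```text
clock: 16.32
position: [0.5634, 0.2329, 0.0357]
tool_rot: [3.139, -0.001, 1.571]
force: [3.5, -3.1, 10.5]
grip_width: 0.0001
finger_force: 5.2
```

carry_out(
  rows=[
    [[0,0,-0.03,0],[-0.02,0,-0.06,0],[-0.06,0,-0.08,0],[-0.1,0,-0.1,0],[-0.14,0,-0.11,0],[-0.18,0,-0.11,0],[-0.22,0,-0.11,0],[-0.25,0,-0.11,0],[-0.25,0,-0.11,0]],
  ],
)

```text
clock: 17.07
position: [0.5616, -0.0255, 0.1455]
tool_rot: [3.141, 0.003, 1.563]
force: [-0.5, -0.8, -0.2]
grip_width: 0.0001
finger_force: 0.0
```

Run:
```python
from h import *
t=bot.grab_frame("top");w=bot.grab_frame("side")
g=t["pixels"][155:245,95:185];k=w["pixels"][120:165,165:210]
cv2.imwrite("pics/s7.png",np.hstack([cv2.resize(x,(400,400),interpolation=cv2.INTER_CUBIC) for x in(g,w["pixels"][100:300,130:330])])[...,::-1])
```

```text
(no output)
```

View pics/s7.png

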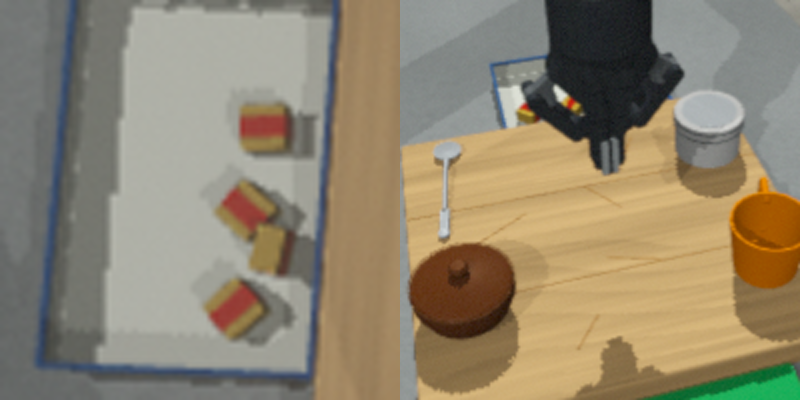

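The graze worked. D at (271,250) in the left panel now stands clear of the wall between A and B, and all four cubes are inside. The tray corner is still at its earlier pixel, about (164.8,239.5), and the bowl, cup, tin and spoon haven't moved.

```bash
python3 -c "
from workcell import bot
print(bot.job_done())"
```

```text
the job is handed in; nothing more can be done
None
```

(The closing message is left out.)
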